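# Count three long stirring bars into the counting tray's trough

### The job

On the counting tray, sweep the three long stirring bars off the count plate into the trough with the fingers, leaving the two short bars on the plate. Then push the trough's open cover over with the fingers so that it lies flat shut on the counted bars. Only push and sweep: lift nothing, and leave the things standing round the tray where they are.

Things in the scene. Friction and masses are not known exactly. Their poses are not given: they have to be found in the camera images.
- tray: dark grey plastic counting tray, 178 mm (x) by 224 mm (y), fixed (does not slide). Origin on the work surface, midway in x; the tray reaches from y = -122 to +102 mm, z up. The trough lies along its +y side (about the robot's left), the raised count plate on the rest; the plate drops into the trough over a straight edge without a rim at y = 31 mm. A pouring lip sticks out 20 mm beyond the rim at x = -55, y = -120 mm
- plate (a point): centre of the count plate's flat top, 34 mm above the work surface, at y = -43 mm in the tray frame, axes as the tray. The plate is 170 mm in x and 149 mm in y; a rim 5 mm thick and 8 mm higher than the plate runs along its -x, +x and -y sides, none along +y (trough)
- trough (a point): centre of the trough's floor, 4 mm above the work surface, at y = 64 mm in the tray frame, axes as the tray. Inside the trough is 170 mm in x, 66 mm in y, 30 mm deep below the plate; its outer wall (+y) is 5 mm thick, top 36 mm above the work surface
- cover (a joint): trough cover's hinge, rad: 0 = flat shut, 1.57 upright, 2.1 stop, leaning outward; starts 1.75 to 2.05. Axis along tray x at y = 104, z = 38 mm. Cover: dark grey plate 170 x 74 x 2.5 mm, with a finger tab to 85 mm at mid-length, 45 g. Light friction holds it where left near upright; below about 0.9 rad it falls shut. Pushed on its outer face toward the plate (tray -y) it swings over and shut
- cover_edge (a point): middle of the cover's free edge, 74 mm from the hinge (the tab goes 11 mm farther)
- long_1: white magnetic stirring bar, one of three long ones: 40 mm long, 12 mm thick, eight-sided with a thin ring round its middle, slippery (PTFE), 15 g, starts lying on the count plate at any angle. Origin at its centre, x along its length; it may roll about x
- long_2: white magnetic stirring bar, one of three long ones: 40 mm long, 12 mm thick, eight-sided with a thin ring round its middle, slippery (PTFE), 15 g, starts lying on the count plate at any angle. Origin at its centre, x along its length; it may roll about x
- long_3: white magnetic stirring bar, one of three long ones: 40 mm long, 12 mm thick, eight-sided with a thin ring round its middle, slippery (PTFE), 15 g, starts lying on the count plate at any angle. Origin at its centre, x along its length; it may roll about x
- short_1: white magnetic stirring bar, one of two short ones: 22 mm long, 12 mm thick, otherwise like the long ones, 10 g, starts near the rim opposite the trough; stays on the count plate. Origin at its centre, x along its length
- short_2: white magnetic stirring bar, one of two short ones: 22 mm long, 12 mm thick, otherwise like the long ones, 10 g, starts near the rim opposite the trough; stays on the count plate. Origin at its centre, x along its length
- timer: white bench timer 66 x 64 x 21 mm, bystander; origin centre of its underside
- jar: round jar with a white lid, 68 mm wide, 85 mm high, bystander; origin centre of its underside
- ethanol_bottle: white bottle with a blue cap, 66 mm wide, 178 mm high, bystander; origin centre of its underside
- marker_black: black marker pen 135 mm long, 15 mm thick, bystander lying on the bench; origin under its middle

How it is judged (in metres and radians):
On the way, in this order (a step that is already met when the one before it is completed fails the run):
1. all three long bars lie in the trough while the cover is still open (y of long_1 in the frame of tray between 0.031 and 0.097 m and z of long_1 in the frame of tray between 0.002 and 0.032 m and y of long_2 in the frame of tray between 0.031 and 0.097 m and z of long_2 in the frame of tray between 0.002 and 0.032 m and y of long_3 in the frame of tray between 0.031 and 0.097 m and z of long_3 in the frame of tray between 0.002 and 0.032 m and value of joint cover above 1.2 rad), for 0.2 s.
2. the cover lies flat shut (value of joint cover below 0.08 rad), for 0.2 s.
At the end, for the whole second after the job is handed in: The centres of all three long bars are within the trough (tray y 31 to 97 mm, less than 32 mm above the surface), the cover is shut to within 0.08 rad, both short bars still lie on the count plate, and everything is at rest (y of long_1 in the frame of tray between 0.031 and 0.097 m and z of long_1 in the frame of tray between 0.002 and 0.032 m and y of long_2 in the frame of tray between 0.031 and 0.097 m and z of long_2 in the frame of tray between 0.002 and 0.032 m and y of long_3 in the frame of tray between 0.031 and 0.097 m and z of long_3 in the frame of tray between 0.002 and 0.032 m and y of each of short_1, short_2 in the frame of tray below 0.031 m and z of short_1 in the frame of tray between 0.036 and 0.05 m and z of short_2 in the frame of tray between 0.036 and 0.05 m and linear speed of each of long_1, long_2, long_3, short_1, short_2 below 0.02 m/s and velocity of joint cover between -0.05 and 0.05 rad/s and value of joint cover below 0.08 rad); the robot touches nothing.
It fails at once if a stirring bar is lifted (its centre more than 20 mm above where it lay) (height (world z) of any of long_1, long_2, long_3, short_1, short_2 above 0.06 m).
It fails at once if a bystander is moved by more than 30 mm (distance of any of timer, jar, ethanol_bottle, marker_black from where it was at the start of the episode above 0.03 m).
It also fails if it takes over 54 s, if anything falls off the work surface, if the arm or the gripper's body presses on something with over 40 N, if the wrist force passes 120 N, or if a joint passes its speed limit or range.

### The arm

A 6-joint arm with a two-finger parallel gripper is mounted at the origin on a cart in front of the work surface, level with it; the furniture and walls round the work are solid. World frame = base frame: x ahead of the robot, y to its left, z up, the work surface at z = 0. Lengths are in mm, angles in rad, forces in N, time in s.
With the tool pointing down it reaches from about 300 to 825 mm from the base axis. Payload 5.4 kg.
Tool frame: the origin (TCP) lies midway between the tips of the shut fingers; the grasp point (between the pads) lies ctrl.grasp_offset behind it (ctrl.grasp_offset is the distance from the TCP to the grasp point, in mm); z points along the fingers, y is the line along which they close (so a half turn about z gives the same grasp; the last joint's range is limited). The gripper opens to 92 mm and grips with 3 to 60 N. Pads are 20 mm wide; open, the fingers measure 128 mm over their backs; the gripper's body (75 mm by 189 mm) begins 69 mm behind the grasp point.
Start: joints at [1.115, 0.158, 1.597, -0, 1.386, -0.21], TCP at [139.927, 557.697, 214.601] pointing down, gripper open.
Joint ranges: [-2.91, 2.91], [-0.94, 2.29], [0.18, 2.7], [-1.29, 4.43], [0.17, 2.64], [-3, 3]. Speed limits (rad/s): [2.57, 2.57, 3.14, 3.14, 3.14, 3.14].

### API

Orientations are given as a 3x3 rotation matrix whose columns are the frame's x, y, z axes.
In Python, from workcell import ctrl, fingers, imaging gives the robot as it stands. Calls block until the motion is done:
- ctrl.movep(position, orientation): joint-space move of the TCP to a pose.
- ctrl.move_straight(position, rotation=None, velocity=150): straight line of the TCP; rotation=None keeps the orientation; velocity is the mean speed in mm/s.
- ctrl.move_joints(angles): joint-space move.
- fingers.command_gripper(opening): finger opening in mm; the grip force is fixed at half the most; returns when the fingers have stopped.
- ctrl.wait(seconds).
- ctrl.ik(position, orientation): joint angles nearest the present ones, or None.
- ctrl.get_state(): the state.
- imaging.camera(name): name is "scene" or "top" or "wrist"; returns the picture (384x512x3 uint8, red, green, blue); there is no depth.
- imaging.camera_model(name): a dict with "K" (3x3 intrinsics, pixels), "rvec" (rotation vector, rad) and "tvec" (3), from world to camera coordinates, as OpenCV has them. Camera axes: x right, y down, z forward; pixel columns grow to the right and rows downward; lengths in mm; the calibration is good to about 2 mm. The wrist camera is an equidistant fisheye: a pixel r from the principal point sees the ray r / f radians off the axis. A picture is of the moment at which its call begins: read the wrist's pose just before it. camera_model takes no time and is no camera call; for the wrist camera it gives the pose at the moment of the call.
A pose or a line that the arm cannot do raises ctrl.MotionError and nothing moves.
- ctrl.sign_off(): hands the job in; it is judged then, once.
The state is a dict: "clock": time; "joints": joint angles; "qd": joint speeds; "tau": joint torques, N m; "eef_pos": TCP position; "eef_rot": TCP orientation; "ft_force": force on the tool from outside, world axes, zero at the start; "ft_torque": the same for the moment, N m; "finger_gap": finger opening in mm; "gripper_force": force on a finger pad.
Only numpy, scipy, OpenCV 4.12 (cv2) and the standard library are available. Lean on these libraries where they do the work, as an engineer would, in place of code of your own. Each camera call takes 0.05 s, during which the arm holds its last target. There are 200 camera calls.

## Working session

There is one attempt and no reset: what is moved stays moved. The work goes in short steps, each a Python script; the robot and the scene stay as the last script left them, time stands still between calls to the robot, and variables do not carry over. Pictures are saved under pics/ and viewed, at most 10 in all, crops included, and the job is handed in when it is done.

```bash
mkdir -p pics; ls
python3 - <<'E'
from workcell import ctrl, fingers, imaging
import cv2,numpy as np
for n in ["scene","top"]:
    im=imaging.camera(n); cv2.imwrite(f"pics/{n}0.png",cv2.resize(im[:,:,::-1],(800,600),interpolation=cv2.INTER_CUBIC))
    m=imaging.camera_model(n); R=cv2.Rodrigues(np.array(m["rvec"]))[0]; print(n,m["K"],-R.T@np.array(m["tvec"]).ravel(),R[2])
s=ctrl.get_state();print(s["clock"],s["eef_pos"],s["eef_rot"],ctrl.grasp_offset)
E
```

```text
pics
scene [[380.80531762   0.         251.57049065]
 [  0.         380.80531762 184.05439376]
 [  0.           0.           1.        ]] [  90.8591822  -693.54120546  730.7799677 ] [ 0.52356045  0.4838949  -0.70123476]
top [[458.84021343   0.         254.91525993]
 [  0.         458.84021343 190.72100541]
 [  0.           0.           1.        ]] [ 309.54105596 -253.33775992 1398.0602811 ] [ 0.17886418  0.01108417 -0.98381134]
0.1 [139.691764   557.19253222 213.74395427] [[-9.69939008e-01  2.43347033e-01 -7.35943465e-04]
 [ 2.43347899e-01  9.69937898e-01 -1.50800979e-03]
 [ 3.46849748e-04 -1.64176782e-03 -9.99998592e-01]] 18.700000000000003
```

View pics/scene0.png

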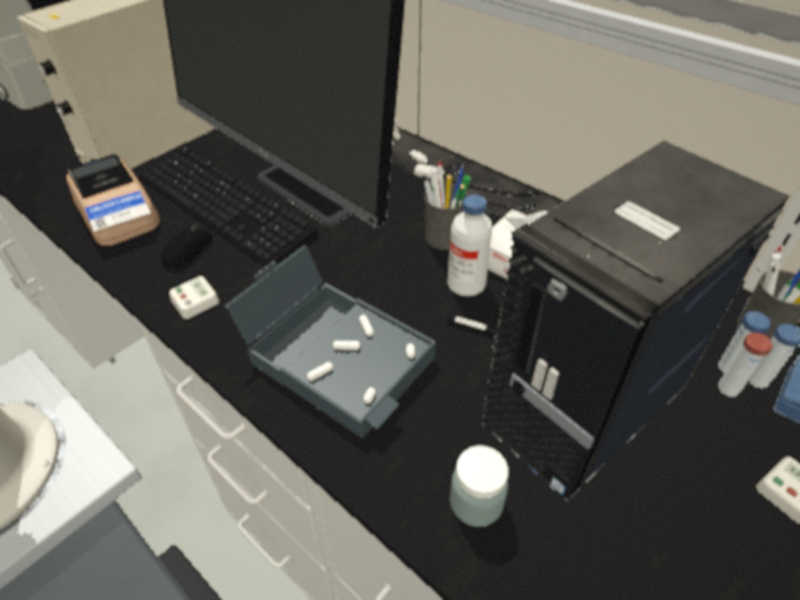

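View pics/top0.png

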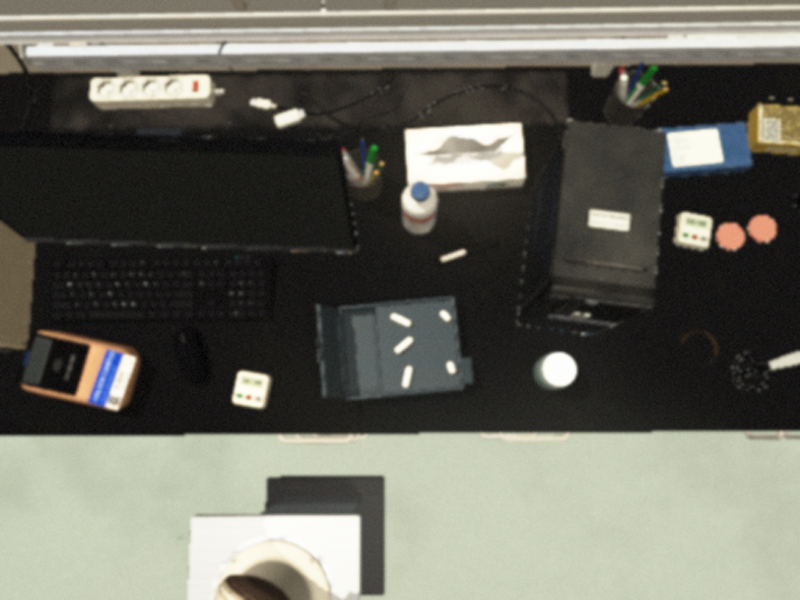

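The two views show the tray at about (395,348) in the top view and (340,355) in the scene view. The trough and open cover are on the left (+y), with three long bars near the middle and the shorts on the right. Next I'll enlarge a crop.

Run:
```python
from workcell import ctrl, fingers, imaging
import cv2,numpy as np
im=np.mean([imaging.camera("top").astype(float) for _ in range(3)],0)
im=np.clip(im*1.8,0,255).astype(np.uint8)
c=im[185:260,200:305,::-1]; c=cv2.resize(c,None,fx=7.5,fy=7.5,interpolation=cv2.INTER_CUBIC); cv2.imwrite("pics/top1.png",c)
```

```text
(no output)
```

View pics/top1.png

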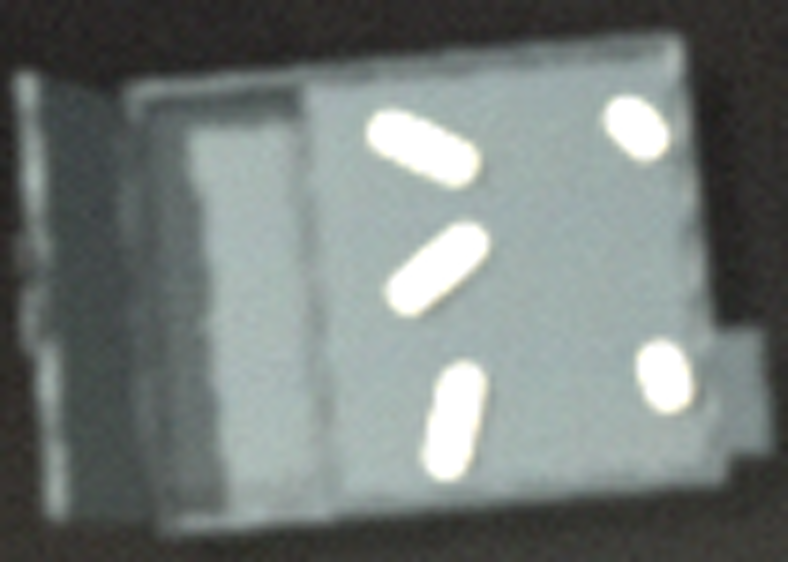

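The crop shows all the features clearly: rim corners at (683,38) and (728,480), trough wall corners at (130,88) and (165,530), the edge from (302,85) to (325,515), and all five bars. I'll fit the tray pose from these.

```bash
cat > h.py <<'E'
from workcell import ctrl, fingers, imaging
import cv2,numpy as np
from scipy.optimize import least_squares
m=imaging.camera_model("top");K=np.array(m["K"]);R=cv2.Rodrigues(np.array(m["rvec"]))[0];t=np.array(m["tvec"]).ravel();C=-R.T@t
def px(c): return (np.array(c,float)+.5)/7.5-.5+[200,185]
def ray(p,z):
    d=R.T@np.linalg.inv(K)@[*p,1]; return (C+d*(z-C[2])/d[2])[:2]
obs=[((683,38),(89,-122),42),((728,480),(-89,-122),42),((130,88),(89,102),36),((165,530),(-89,102),36),((302,85),(85,31),34),((325,515),(-85,31),34)]
W=np.array([ray(px(o[0]),o[2]) for o in obs]);T=np.array([o[1] for o in obs],float)
rot=lambda a:np.array([[np.cos(a),-np.sin(a)],[np.sin(a),np.cos(a)]])
s=least_squares(lambda q:((T@rot(q[2]).T+q[:2])-W).ravel(),[400,-250,0],loss="soft_l1",f_scale=2)
O,A=s.x[:2],s.x[2]
def w(p,z): return np.array([*(rot(A)@np.array(p[:2],float)+O),z])
def tr(p): return rot(A).T@(np.array(p[:2])-O)
RT=np.array([[0,1,0],[1,0,0],[0,0,-1.]])  # tool y along tray x
def tool(yaw=0):
    r=np.eye(3); r[:2,:2]=rot(A+yaw); return r@RT
E
python3 - <<'E'
from h import *
print(O,A,(s.fun.reshape(-1,2)).round(1).tolist())
for n,ps in dict(L1=[(375,122),(470,178)],L2=[(480,232),(397,307)],L3=[(465,368),(445,475)],S1=[(637,128)],S2=[(665,377)],free=[(28,75),(60,520)]).items():
    print(n,[tr(ray(px(p),100 if n=='free' else 40)).round(1).tolist() for p in ps])
f=1.5625
for n,p,z in [("bottle",(420,225),0),("bottlecap",(420,190),178),("timer",(252,390),10),("jar",(557,370),85),("marker",(453,256),7)]:
    q=ray(np.array(p)/f,z);print(n,q.round(),tr(q).round())
for x,y in [(0,-60),(65,-60),(-65,-60),(0,50),(0,180),(0,20)]:
  for yaw in (0,np.pi):
    q=ctrl.ik(w((x,y),140),tool(yaw)); print(x,y,w((x,y),37).round(),None if q is None else np.round(q,2))
E
```

```text
[ 460.32096323 -230.73145688] 0.07913812018970921 [[0.2, 0.0], [-1.3, -0.1], [-0.1, 1.3], [-1.4, 2.4], [0.5, -0.7], [2.7, -5.2]]
L1 [[66.0, 3.7], [40.2, -32.1]]
L2 [[18.2, -34.1], [-8.6, 1.2]]
L3 [[-35.0, -23.4], [-76.1, -11.9]]
S1 [[54.4, -100.3]]
S2 [[-45.4, -101.6]]
free [[86.2, 134.1], [-83.7, 133.2]]
bottle [ 713. -282.] [248. -71.]
bottlecap [ 726. -279.] [261. -70.]
timer [384.  46.] [-54. 281.]
jar [ 412. -527.] [ -71. -292.]
marker [ 646. -347.] [ 176. -131.]
0 -60 [ 465. -291.   37.] [-0.78  0.16  1.75 -0.    1.23 -0.86]
0 -60 [ 465. -291.   37.] [-0.78  0.16  1.75 -0.    1.23  2.28]
65 -60 [ 530. -285.   37.] [-0.69  0.29  1.59 -0.    1.26 -0.77]
65 -60 [ 530. -285.   37.] [-0.69  0.29  1.59 -0.    1.26  2.37]
-65 -60 [ 400. -296.   37.] [-0.88  0.03  1.89 -0.    1.22 -0.96]
-65 -60 [ 400. -296.   37.] [-0.88  0.03  1.89 -0.    1.22  2.18]
0 50 [ 456. -181.   37.] [-0.62  0.01  1.91 -0.    1.22 -0.7 ]
0 50 [ 456. -181.   37.] [-0.62  0.01  1.91 -0.    1.22  2.44]
0 180 [446. -51.  37.] [-0.38 -0.1   2.02 -0.    1.23 -0.46]
0 180 [446. -51.  37.] [-0.38 -0.1   2.02 -0.    1.23  2.68]
0 20 [ 459. -211.   37.] [-0.67  0.05  1.87 -0.    1.22 -0.75]
0 20 [ 459. -211.   37.] [-0.67  0.05  1.87 -0.    1.22  2.39]
```

Tray pose is about (460,-231), yaw 0.079, and the cover is at about 1.98 rad. I'll sweep each long bar with nearly shut fingers, then look.

Run:
```python
from h import *
r=tool(0)
ctrl.movep(w((5,-58),200),r)
fingers.command_gripper(8)
for x in (5,-54,51):
    ctrl.move_straight(w((x,-58),65),velocity=200)
    ctrl.move_straight(w((x,-58),38),velocity=100)
    fz=[ctrl.get_state()["ft_force"].round(1)]
    ctrl.move_straight(w((x,33),38),velocity=75)
    s=ctrl.get_state();print(x,fz,s["ft_force"].round(1),tr(s["eef_pos"]).round(1),s["eef_pos"][2].round(1),s["clock"])
    ctrl.move_straight(w((x,33),65),velocity=150)
ctrl.move_straight(w((51,33),200),velocity=250)
im=imaging.camera("wrist");a=np.clip(im*1.5,0,255).astype(np.uint8)[:,:,::-1]
c=imaging.camera("top")[185:260,200:305,::-1]
cv2.imwrite("pics/a1.png",np.vstack([cv2.resize(a,(400,300)),cv2.resize(np.clip(c*1.5,0,255).astype(np.uint8),(400,286))]))
```

```text
5 [array([ 0.1, -0.6, -0.2])] [-0.3  0.2  0.3] [ 5.1 32.5] 38.1 7.3167
-54 [array([ 1.5, -0.3, -0. ])] [ 0.4 -0.2  0. ] [-53.9  32.6] 38.1 10.125
51 [array([-0.3, -0.2,  0.1])] [-1.   0.7 -0.4] [51.1 32.6] 38.1 13.0833
```

View pics/a1.png

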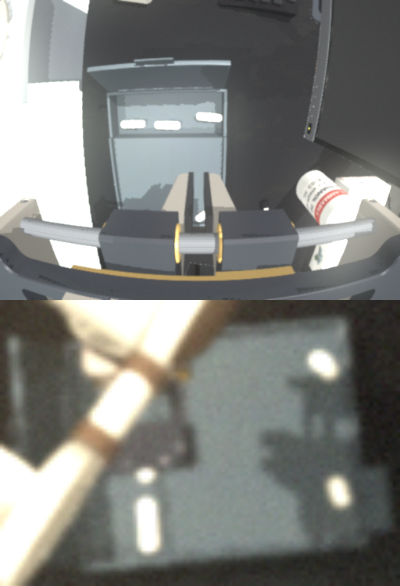

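The wrist view shows the three long bars in the trough at (132,125), (167,125) and (209,117). The top view shows both shorts still on the plate. Now I'll push the cover over.

Run:
```python
from h import *
ctrl.move_straight(w((0,175),200),velocity=250)
ctrl.move_straight(w((0,175),75),velocity=150)
for y,z in ((140,75),(110,75),(85,75),(68,72),(60,52)):
    ctrl.move_straight(w((0,y),z),velocity=70)
    s=ctrl.get_state();print(y,s["ft_force"].round(1),s["clock"])
ctrl.wait(.3)
ctrl.move_straight(w((0,60),120),velocity=200)
ctrl.move_straight(w((0,-50),220),velocity=250)
im=imaging.camera("wrist");a=np.clip(im*1.5,0,255).astype(np.uint8)[:,:,::-1]
c=imaging.camera("scene")[150:290,130:300,::-1]
cv2.imwrite("pics/a2.png",np.hstack([cv2.resize(a,(400,300)),cv2.resize(np.clip(c*1.5,0,255).astype(np.uint8),(364,300))]))
```

```text
140 [-1.3  0.2  0.4] 16.5917
110 [ 0.2 -0.9 -1.1] 17.1667
85 [-0.4 -0.6  0.4] 17.675
68 [-0.2  1.  -1.5] 18.075
60 [-0.1 -0.5  0.7] 18.5333
```

View pics/a2.png

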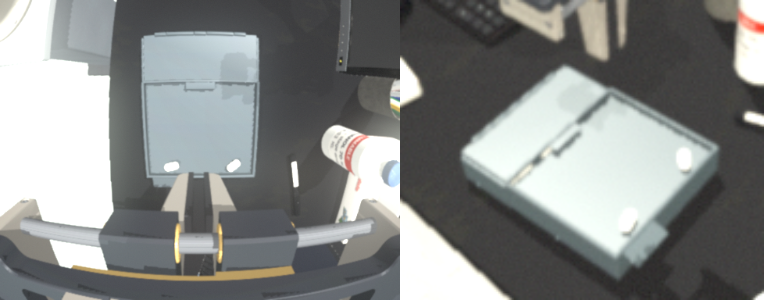

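The cover looks shut, but there is a white sliver at its edge near (530,170). I'll check it close up.

Run:
```python
from h import *
m=imaging.camera_model("scene")
p=np.array([w((x,30),z) for x,z in((85,38),(-85,38),(85,41),(-85,41),(85,34),(-85,34))])
q=cv2.projectPoints(p,np.array(m["rvec"]),np.array(m["tvec"]),np.array(m["K"]),None)[0].reshape(-1,2);print(q.round(1).tolist())
c=np.mean([imaging.camera("scene").astype(float) for _ in range(3)],0)[185:240,155:235,::-1]
d=imaging.camera("wrist")[80:180,170:340,::-1].astype(float)
f=lambda a:cv2.resize(np.clip(a*1.2,0,255).astype(np.uint8),(600,290 if a is d else 310),interpolation=cv2.INTER_CUBIC)
cv2.imwrite("pics/a3.png",np.vstack([f(c),f(d)]))
```

```text
[[228.0, 193.7], [180.0, 236.6], [227.9, 192.9], [179.8, 235.8], [228.1, 194.8], [180.3, 237.7]]
```

View pics/a3.png

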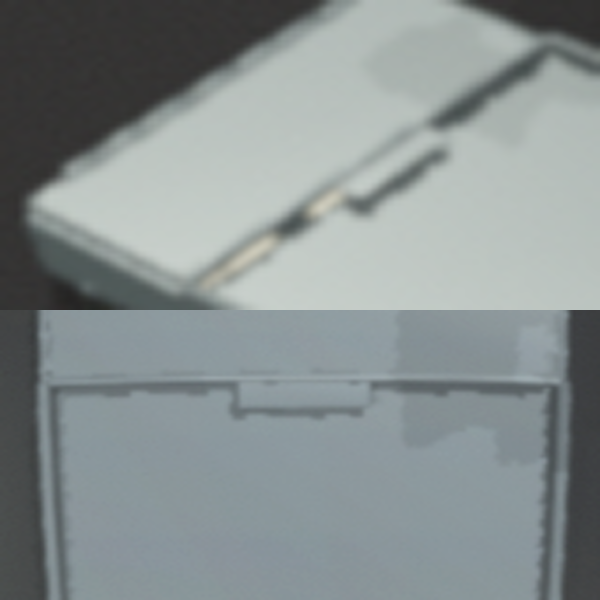

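The white slivers are the long bars lying on the trough floor. Through the gap the line of sight reaches y≈43 at bar-top height, which agrees with where they fell. The cover edge projects where a shut cover should. I'll touch the cover lightly to confirm its height, then back off and hand in.

Run:
```python
from h import *
ctrl.move_straight(w((0,50),80),velocity=250)
ctrl.move_straight(w((0,50),47),velocity=100)
f0=ctrl.get_state()["ft_force"][2]
for z in np.arange(46,36.5,-1):
    ctrl.move_straight(w((0,50),z),velocity=20)
    s=ctrl.get_state(); print(z,s["eef_pos"][2].round(1),(s["ft_force"][2]-f0).round(1))
    if s["ft_force"][2]-f0>4: break
ctrl.move_straight(w((0,50),120),velocity=150)
ctrl.wait(.5); print(ctrl.get_state()["clock"])
if 37<=s["eef_pos"][2]<42: print(ctrl.sign_off())
```

```text
46.0 46.6 -0.0
45.0 45.0 0.8
44.0 43.9 0.3
43.0 42.9 -0.4
42.0 41.9 0.1
41.0 40.9 0.5
40.0 40.1 0.8
39.0 40.0 9.4
24.8833
the job is handed in; nothing more can be done
None
```

I swept the three long bars into the trough, left both short bars on the plate, and shut the cover; a light touch met it at 40 mm, the height expected when shut. I handed the job in at about 25 s and no verdict was shown.

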